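# Lock the grinding jar, then bring its ball on the tray

### The job

Get the grinding jar ready for charging: first turn the blue lock collar clockwise by its black upright handle until the handle points at the red mark on the white base. Then pick up the green tray by its black grip, keep it close to level so that the loose steel ball stays in its orange pocket, and bring that pocket straight over the jar's open mouth, about 8 cm above it. Finish while still holding the tray there, level and still, touching nothing but the gripper; leave the tube rack, the bottle and the beaker where they are.

Things in the scene. Friction and masses are not known exactly. Their poses are not given: they have to be found in the camera images.
- collar (a joint): Blue lock collar, captive around the fixed steel jar; turns about the jar's vertical axis. Value in rad, growing clockwise seen from above; 0 is fully open, 1.2 is the locked position (handle points at the red mark), the hard stop is at 1.42. It stays where it is left; turning it takes about 2 N at the handle.
- collar_handle (a point): Centre of the free length of the collar's black upright round handle: 16 mm across, 58 mm tall, top end 104 mm above the bench, 72 mm from the jar's axis. This point is 82 mm above the bench and moves with the collar. Beneath the handle is the collar's blue arm (top 48 mm above the bench, 16 mm wide), which joins the handle to the ring (96 mm across).
- lock_mark (a point): Red mark, 16 x 10 mm, on the top of the round white base (200 mm across, 30 mm high), 89.5 mm from the jar's axis: the collar is locked when its handle lies on the straight line from the jar's axis to this mark. The base does not move.
- jar_mouth (a point): Centre of the open mouth of the fixed steel grinding jar, 78 mm above the bench, on the collar's vertical axis; the jar is 58 mm across outside, 50 mm inside.
- tray_grip (a point): Middle of the tray's black upright grip, a block 30 mm (tray x) by 16 mm (tray y, pinch it this way) that rises from the plate to 68 mm above the tray's underside; this point is 42 mm above the underside. The loose green metal tray is a plate 150 mm (x) by 76 mm (y) by 8 mm lying on the bench, about 0.2 to 0.35 kg, balanced about the grip, with a pocket on either side of it. Axes: x along the plate towards the orange pocket, z up.
- ball_pocket (a point): Where the ball's centre lies when it rests in the middle of the orange pocket of the tray: 48 mm from the grip along tray x, 19 mm above the tray's underside. The pocket has a flat floor (8 mm above the underside), 44 mm inside, 52 mm outside, orange floor and ring, with a rim only 4 mm high. Same axes as the tray. The grey pocket opposite is alike and empty.
- ball_center (a point): Centre of the loose steel ball, 22 mm across, 44 g, which rolls freely inside the orange pocket.
- tray: The same tray: origin at the centre of its underside.
- ball: The same ball: its orientation means nothing.
- station: The fixed white base with the jar: origin on the jar's axis at bench level.
- tube_rack: Bystander: loose stainless tube rack, 80 x 170 mm, 62 mm tall; origin at the centre of its underside.
- reagent: Bystander: loose amber bottle, 60 mm across, 120 mm tall; origin at the centre of its underside.
- beaker: Bystander: loose white plastic beaker, 64 mm across, 80 mm tall; origin at the centre of its underside.
Things that resemble listed ones, but are neither listed nor needed, are in the scene too. There is more than one size of the station; the job needs the smaller.

How it is judged:
On the way, in this order (a step that is already met when the one before it is completed fails the run):
1. the collar is turned to its locked mark while the tray still stands on the bench (value of joint collar between 1.08 and 1.32 rad and height (world z) of tray_grip below 0.06 m), for 0.2 s.
2. the tray is lifted off the bench by the gripper, ball in its pocket (height (world z) of tray_grip above 0.08 m and contact force between tray and the fingers above 1 N and distance between ball_center and ball_pocket below 0.018 m), for 0.2 s.
At the end, for the whole second after the job is handed in: Collar within 0.12 rad of its mark; tray held in the fingers, off the station, tilted under 7 degrees, nearly still; ball in the orange pocket, untouched by the fingers; pocket centre within 18 mm sideways of the jar axis and (at ball-centre height) 50 to 130 mm above its mouth (value of joint collar between 1.08 and 1.32 rad and distance between ball_center and ball_pocket below 0.018 m and horizontal distance between ball_pocket and jar_mouth below 0.018 m and height (world z) of ball_pocket between 0.128 and 0.208 m and angle between tray_grip's own z axis and vertical below 0.12 rad and linear speed of tray below 0.03 m/s and contact force between tray and the fingers above 1 N and contact force between tray and station below 0.1 N and contact force between ball and the fingers below 0.1 N); the arm keeps its last pose, push and grip.
It fails at once if the tray is tipped more than 20 degrees (angle between tray_grip's own z axis and vertical above 0.35 rad).
It fails at once if the ball leaves its pocket (distance between ball_center and ball_pocket above 0.03 m).
It fails at once if the tube rack is displaced by more than 20 mm (distance of tube_rack from where it was at the start of the episode above 0.02 m).
It fails at once if the bottle is displaced by more than 20 mm (distance of reagent from where it was at the start of the episode above 0.02 m).
It fails at once if the beaker is displaced by more than 20 mm (distance of beaker from where it was at the start of the episode above 0.02 m).
It also fails if it takes over 54 s, if anything falls off the work surface, if the arm or the gripper's body presses on something with over 40 N, if the wrist force passes 120 N, or if a joint passes its speed limit or range.

### The arm

A 6-joint arm with a two-finger parallel gripper is mounted at the origin on the work surface. World frame = base frame: x ahead of the robot, y to its left, z up, the work surface at z = 0. Lengths are in m, angles in rad, forces in N, time in s.
With the tool pointing down it reaches from about 0.35 to 0.775 m from the base axis. Payload 5.5 kg.
Tool frame: the origin (TCP) lies at the very end of the fingers, on their centre line; the grasp point (between the pads) lies 19 mm behind it; z points along the fingers, y is the line along which they close (so a half turn about z gives the same grasp; the last joint's range is limited). The gripper opens to 85 mm and grips with 20 to 120 N. Pads are 22 mm wide; open, the fingers measure 114 mm over their backs; the gripper's body (76 mm by 85 mm) begins 54 mm behind the grasp point. The pads swing forward as they close: fully open they stand 13 mm farther back than shut.
Start: joints at [1.072, 0.313, 0.046, 1.304, 0, 1.431], TCP at [0.202, 0.538, 0.192] pointing down, gripper open.
Joint ranges: [-2.76, 2.76], [-0.86, 1.69], [-1.03, 1.26], [-2.2, 2.34], [-1.47, 1.5], [-3.14, 3.14]. Speed limits (rad/s): [2.57, 2.57, 3.14, 3.14, 3.14, 3.14].

### API

Orientations are given as a unit quaternion [w, x, y, z].
In Python, from workcell import env, cams, ticket, spotter gives the robot as it stands.
- The arm moves only by the tool jog_arm, never from a script. Its argument "increments" is a list that holds one entry, the list of rows, each a list of 7 numbers: the shift along the tool's x, y, z in units of 0.25 m (1.0 is 0.25 m), then the turn, a rotation vector about the tool's x, y, z in units of 180 degrees (1.0 is 180 degrees), then the closure in counts, from 0 (fully open) to 255 (shut). A call has 1 to 20 rows; each row shifts and turns the commanded pose from where the row before left it, along the tool's axes as they then stand; what a row does not reach is not made up. A row lasts 1/10 s, in which the tool goes at most 50 mm and 8.59 degrees, less where a joint would pass 70% of its speed; a pose out of reach is approached as far as the arm can. A call with a number of a shift or a turn outside -1 to 1 is refused whole. A call with a gripper value outside its range is refused whole. The fingers move at their own pace and stop on an object; "force" is the grip in N (left out, the last holds). Time passes only in rows, so rows that do not move let the fingers close. It gives the time, the measured TCP pose, the force, the opening and the grip force at its end, in the units of the state.
- env.get_state(): the state, without advancing time (a new reading comes with each control period).
- cams.read_camera(name): name is "side" or "top" or "wrist"; returns a dict with "pixels" (480x640x3 uint8, red, green, blue), "fx", "fy", "cx", "cy" (pixels), "k1" (the pictures are not rectified: a ray, as slopes to the right and down, at radius r is drawn at 1 + k1 r^2 times it, then the intrinsics apply), "xyz" and "attitude" of the camera in the world; the wrist camera has in their place "mount" (4x4, takes a point from camera to tool coordinates, whose origin is the TCP and whose axes are the flange's). Camera axes: x right, y down, z forward; pixel columns grow to the right and rows downward; lengths in m; the calibration is good to about 2 mm. A picture is of the moment at which its call begins: read the wrist's pose just before it. There is no depth.
- ticket.hand_in(): hands the job in; it is judged then, once.
Trained networks look in the newest picture that a camera, given by its name, has taken for a name from the list of things; names that differ only in an ending like _2 or _b are one class to them, and where a whole thing is asked for, a point or a joint stands for the part that bears it (a point fixed in the world has none). Each returns a list of dicts, best first, with "conf" (0 to 1); they miss things now and then, are a little off and sometimes report something else, mostly with a low value. They report only what shows in the picture. A call takes as long as a camera call. They do not tell look-alikes from the thing itself.
- spotter.find_in(target, camera): "uv" ([column, row] in pixels, amid what is visible of it).
- spotter.cut_out(target, camera): "region" (480x640 bool, what is visible of it) and "uv" ([column, row] in pixels, amid what is visible of it).
- spotter.landmark_of(target, camera): "uv" ([column, row] in pixels: a listed point, or the origin of a listed thing).
The state is a dict: "clock": time; "joint_pos": joint angles; "qvel": joint speeds; "tau": joint torques, N m; "tcp_pos": TCP position; "orientation": TCP orientation; "wrist_force": force on the tool from outside, world axes, zero at the start; "ft_torque": the same for the moment, N m; "finger_gap": finger opening in m; "grip_force": force on a finger pad.
Only numpy, scipy, OpenCV 4.12 (cv2) and the standard library are available. Lean on these libraries where they do the work, as an engineer would, in place of code of your own. Each camera call takes 0.05 s, during which the arm holds its last target. There are 200 camera calls.

## Working session

There is one attempt and no reset: what is moved stays moved. The work goes in short steps, Python scripts to look and compute and a tool call to move; the robot and the scene stay as the last step left them, time stands still between calls to the robot, and variables do not carry over. Pictures are saved under pics/ and viewed, at most 14 in all, crops included, and the job is handed in when it is done.

Besides the shell and the picture viewer there is one more tool, called in YAML: its name, and indented under it one key for each argument. jog_arm: Moves the arm, as the interface text tells. Shifts and turns lie within -1 to 1; 1 stands for 0.25 m of shift or 180 degrees of turn. Its arguments: {"type":"object","properties":{"increments":{"type":"array"},"force":{"type":"number"}},"required":["increments"]}

```bash
ls; mkdir -p pics
cat > h.py <<'E'
import numpy as np, cv2
from scipy.spatial.transform import Rotation as R
from workcell import env, cams, ticket, spotter
def q2R(q): return R.from_quat([q[1],q[2],q[3],q[0]]).as_matrix()
def cam(name):
    s=env.get_state(); c=cams.read_camera(name)
    if 'mount' in c:
        T=np.eye(4);T[:3,:3]=q2R(s['orientation']);T[:3,3]=s['tcp_pos']
        M=T@np.array(c['mount']); c['P']=M[:3,3]; c['R']=M[:3,:3]
    else:
        c['P']=np.array(c['xyz']); a=np.array(c['attitude']); c['R']=q2R(a) if a.size==4 else a.reshape(3,3)
    return c
def ray(c,uv):
    d=np.array([(uv[0]-c['cx'])/c['fx'],(uv[1]-c['cy'])/c['fy']]); s=d.copy()
    for _ in range(10): s=d/(1+c['k1']*(s@s))
    return c['R']@np.array([s[0],s[1],1.])
def onz(c,uv,z):
    r=ray(c,uv); return c['P']+r*(z-c['P'][2])/r[2]
def proj(c,p):
    q=c['R'].T@(np.array(p)-c['P']); s=q[:2]/q[2]; s=s*(1+c['k1']*(s@s))
    return np.array([c['fx']*s[0]+c['cx'],c['fy']*s[1]+c['cy']])
def save(c,f,crop=None,k=1):
    im=c['pixels'][:,:,::-1]
    if crop: x0,y0,x1,y1=crop; im=im[y0:y1,x0:x1]
    cv2.imwrite('pics/'+f,cv2.resize(im,None,fx=k,fy=k,interpolation=cv2.INTER_CUBIC))
E
python3 - <<'E'
from h import *
s=env.get_state(); print(s['clock'],s['tcp_pos'],s['orientation'])
Z=dict(collar_handle=.082,lock_mark=.03,jar_mouth=.078,tray_grip=.042,ball_pocket=.019,ball_center=.019,tube_rack=0,reagent=0,beaker=0)
for n in ('top','side'):
    c=cam(n); save(c,n+'1.png'); print(n,c['P'],c['R'].round(2).tolist())
    for k,z in Z.items():
        for d in spotter.landmark_of(k,n): 
            if d['conf']>.2: print(k,np.round(d['uv']),round(d['conf'],2),onz(c,d['uv'],z).round(3))
E
```

```text
pics
0.0 [0.20163945 0.53787341 0.19139997] [-2.85499616e-04  1.78449540e-01  9.83948644e-01 -8.63377177e-04]
top [ 0.42074933 -0.00337959  1.10697138] [[-0.01, -0.99, 0.1], [-1.0, 0.01, -0.0], [0.0, -0.1, -0.99]]
collar_handle [429. 246.] 0.91 [ 0.513 -0.229  0.082]
collar_handle [432. 423.] 0.62 [ 0.143 -0.226  0.082]
lock_mark [388. 237.] 0.81 [ 0.538 -0.149  0.03 ]
lock_mark [382. 377.] 0.62 [ 0.229 -0.129  0.03 ]
jar_mouth [427. 216.] 0.96 [ 0.578 -0.227  0.078]
jar_mouth [441. 372.] 0.69 [ 0.247 -0.248  0.078]
jar_mouth [511. 208.] 0.3 [ 0.596 -0.413  0.078]
tray_grip [228. 245.] 0.59 [0.523 0.21  0.042]
ball_pocket [230. 222.] 0.67 [0.576 0.21  0.019]
ball_center [228. 225.] 0.37 [0.57  0.216 0.019]
tube_rack [297. 149.] 0.85 [0.752 0.06  0.   ]
reagent [142. 239.] 0.61 [0.542 0.42  0.   ]
beaker [509. 210.] 0.94 [ 0.604 -0.439  0.   ]
beaker [230. 240.] 0.35 [0.537 0.215 0.   ]
side [ 0.37909593 -0.97968063  0.62684324] [[0.99, -0.04, 0.11], [-0.11, -0.49, 0.87], [0.02, -0.87, -0.49]]
collar_handle [337. 290.] 0.95 [ 0.507 -0.229  0.082]
collar_handle [148. 288.] 0.72 [ 0.139 -0.189  0.082]
lock_mark [195. 288.] 0.95 [ 0.217 -0.121  0.03 ]
lock_mark [346. 285.] 0.69 [ 0.542 -0.139  0.03 ]
jar_mouth [371. 286.] 0.87 [ 0.58  -0.213  0.078]
jar_mouth [322. 223.] 0.27 [0.513 0.065 0.078]
jar_mouth [339. 219.] 0.21 [0.56  0.088 0.078]
tray_grip [322. 207.] 0.91 [0.534 0.235 0.042]
ball_pocket [338. 218.] 0.68 [0.576 0.208 0.019]
ball_center [340. 218.] 0.52 [0.583 0.209 0.019]
tube_rack [415. 249.] 0.87 [0.757 0.049 0.   ]
reagent [319. 193.] 0.85 [0.546 0.427 0.   ]
beaker [321. 210.] 0.65 [0.539 0.303 0.   ]
beaker [412. 400.] 0.62 [ 0.609 -0.438  0.   ]
```

View pics/top1.png

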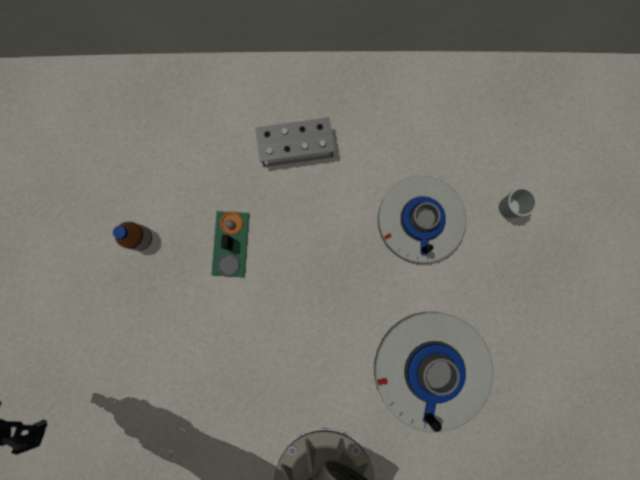

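View pics/side1.png

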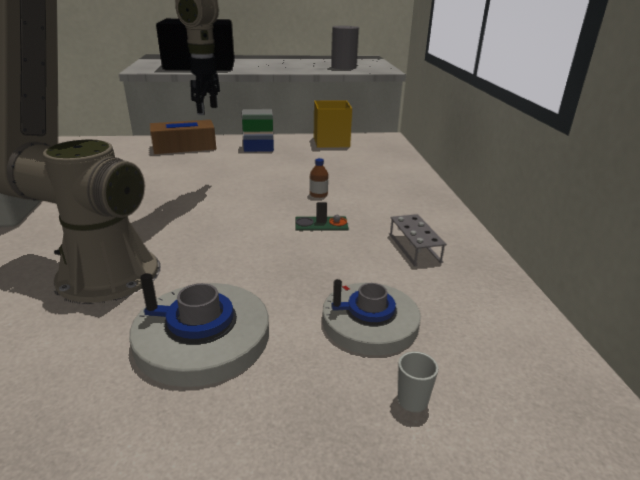

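Station candidates in the top picture are the smaller one at (422,220) and the larger look-alike at (433,371). I choose the smaller, upper one. There is only one tray, with its grip at (228,243). I'll check both in a close crop.

Run:
```python
import cv2,numpy as np
im=cv2.imread('pics/top1.png')
a=cv2.resize(im[165:275,365:480],(460,440),interpolation=2); b=cv2.resize(im[200:285,195:265],(330,440)[0:2],interpolation=2)
cv2.imwrite('pics/crop1.png',np.hstack([a,b]))
```

```text
(no output)
```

View pics/crop1.png

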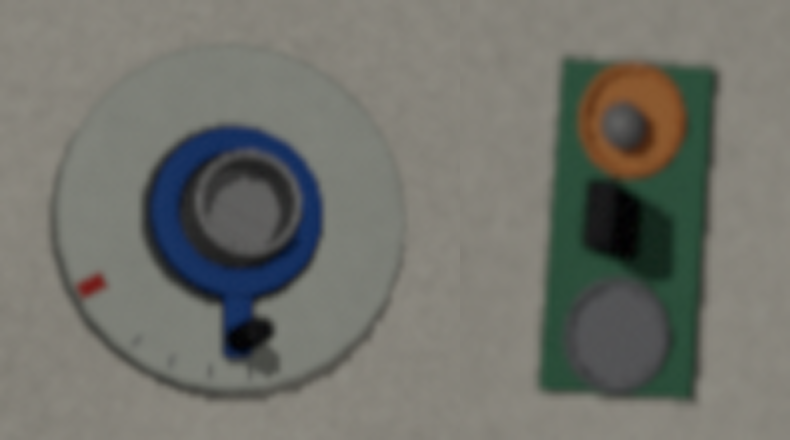

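jog_arm:
  increments:
    - [[-0.11,-0.12,-0.015,0,0,0,0],[-0.11,-0.12,-0.015,0,0,0,0],[-0.11,-0.12,-0.015,0,0,0,0],[-0.11,-0.12,-0.015,0,0,0,0],[-0.11,-0.12,-0.015,0,0,0,0],[-0.11,-0.12,-0.015,0,0,0,0],[-0.11,-0.12,-0.015,0,0,0,0],[-0.11,-0.12,-0.015,0,0,0,0],[-0.11,-0.12,-0.015,0,0,0,0],[-0.11,-0.12,-0.015,0,0,0,0],[-0.11,-0.12,-0.015,0,0,0,0],[-0.11,-0.12,-0.015,0,0,0,0],[-0.11,-0.12,-0.015,0,0,0,0],[-0.11,-0.12,-0.015,0,0,0,0],[-0.11,-0.12,-0.015,0,0,0,0],[-0.11,-0.12,-0.015,0,0,0,0],[-0.11,-0.12,-0.015,0,0,0,0],[-0.11,-0.12,-0.015,0,0,0,0],[0,0,0,0,0,0,0]]

```text
clock: 2.9
tcp_pos: [0.4776, -0.1454, 0.2594]
orientation: [0.001, 0.181, 0.984, -0.001]
wrist_force: [0.3, 0.8, 0.4]
finger_gap: 0.0855
grip_force: 0.0
```

The crop confirms the choice. It shows the small station with its handle below the ring and the red mark at lower left, about 70° clockwise. The tray's orange pocket holds the ball. Next I'll look from close by with the wrist camera.

Run:
```python
from h import *
Z=dict(collar_handle=.082,lock_mark=.03,jar_mouth=.078)
for n in ('wrist','top'):
    c=cam(n); save(c,n+'2.png')
    if n=='wrist': print(np.array(c['mount']).round(3).tolist(), env.get_state()['joint_pos'])
    for k,z in Z.items():
        for d in spotter.landmark_of(k,n): 
            if d['conf']>.2: print(n,k,np.round(d['uv']),round(d['conf'],2),onz(c,d['uv'],z).round(4))
    print(c['P'])
```

```text
[[-0.0, -0.96, -0.28, 0.07], [1.0, -0.0, -0.001, -0.001], [0.001, -0.28, 0.96, -0.182], [0.0, 0.0, 0.0, 1.0]] [-4.53476920e-01  1.50731277e-01 -6.19470254e-04  1.41965369e+00
  7.03846225e-05 -9.11016977e-02]
wrist collar_handle [254. 260.] 0.87 [ 0.509  -0.2276  0.082 ]
wrist jar_mouth [280. 325.] 0.73 [ 0.5853 -0.2326  0.078 ]
[ 0.41206501 -0.12091274  0.44120938]
top lock_mark [388. 237.] 0.76 [ 0.5387 -0.147   0.03  ]
top jar_mouth [429. 215.] 0.78 [ 0.58   -0.2315  0.078 ]
[ 0.42074933 -0.00337959  1.10697138]
```

View pics/wrist2.png

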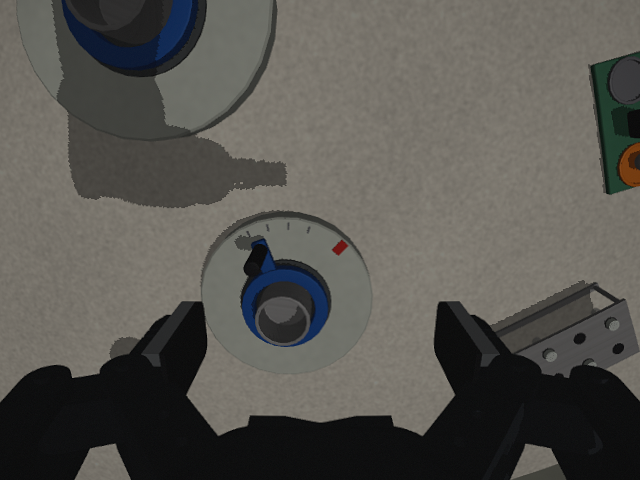

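The wrist picture shows the handle's top near (252,272) and its foot near (262,243), the mark at (340,247) and the jar mouth at (283,319).

Run:
```python
from h import *
c=cam('wrist')
for n,uv,z in (('mouth',(282.5,319.5),.078),('mark',(340,247),.03),('top',(252,272),.104),('foot',(262,243),.048),('baseL',(202,290),.03),('baseR',(371,290),.03),('baseT',(286,213),.03),('baseB',(286,374),.03)): print(n,onz(c,uv,z).round(4))
for d in spotter.landmark_of('lock_mark','wrist'): print(d)
hsv=cv2.cvtColor(c['pixels'],cv2.COLOR_RGB2HSV)
m=cv2.inRange(hsv,(0,150,90),(6,255,255))|cv2.inRange(hsv,(174,150,90),(180,255,255)); m[:,450:]=0
ys,xs=np.nonzero(m); print('red',len(xs),xs.mean(),ys.mean(),onz(c,(xs.mean(),ys.mean()),.03).round(4))
```

```text
mouth [ 0.5787 -0.221   0.078 ]
mark [ 0.5405 -0.1417  0.03  ]
top [ 0.5115 -0.2215  0.104 ]
foot [ 0.5019 -0.2161  0.048 ]
baseL [ 0.534  -0.3078  0.03  ]
baseR [ 0.6015 -0.1259  0.03  ]
baseT [ 0.484  -0.1833  0.03  ]
baseB [ 0.6723 -0.2593  0.03  ]
{'uv': [334.5, 249.9], 'conf': 0.98}
red 105 335.0857142857143 250.9047619047619 [ 0.5429 -0.1484  0.03  ]
```

jog_arm:
  increments:
    - [[-0.08,-0.088,0,0,0,0,0],[-0.08,-0.088,0,0,0,0,0],[-0.08,-0.088,0,0,0,0,0],[0,0,0.1,0,0,-0.0363,0],[0,0,0.1,0,0,-0.0363,0],[0,0,0.1,0,0,-0.0363,0],[0,0,0.1,0,0,0,0],[0,0,0,0,0,0,0],[0,0,0,0,0,0,0]]

```text
clock: 4.3
tcp_pos: [0.5087, -0.2235, 0.1601]
orientation: [-0.0, 0.008, 1.0, 0.0]
wrist_force: [-0.1, -0.0, 0.5]
finger_gap: 0.0853
grip_force: 0.0
```

Run:
```python
from h import *
c=cam('wrist');save(c,'wrist3.png')
for k,z in dict(collar_handle=.082,lock_mark=.03,jar_mouth=.078).items():
    for d in spotter.landmark_of(k,'wrist'):
        if d['conf']>.2: print(k,np.round(d['uv']),round(d['conf'],2),onz(c,d['uv'],z).round(4))
hsv=cv2.cvtColor(c['pixels'],cv2.COLOR_RGB2HSV)
m=cv2.inRange(hsv,(100,150,30),(130,255,255)); k,l,st,ce=cv2.connectedComponentsWithStats(m)
for i in np.argsort(-st[1:,4])[:3]+1: print('blue',st[i],ce[i])
```

```text
collar_handle [318. 232.] 0.77 [ 0.5105 -0.2259  0.082 ]
lock_mark [410. 248.] 0.88 [ 0.5403 -0.1494  0.03  ]
jar_mouth [316. 325.] 0.81 [ 0.5839 -0.2286  0.078 ]
blue [ 259  247  116  108 4094] [316.96384954 287.88251099]
blue [308 206  19  11 127] [317.08661417 209.26771654]
blue [304 354   3   1   3] [305. 354.]
```

View pics/wrist3.png

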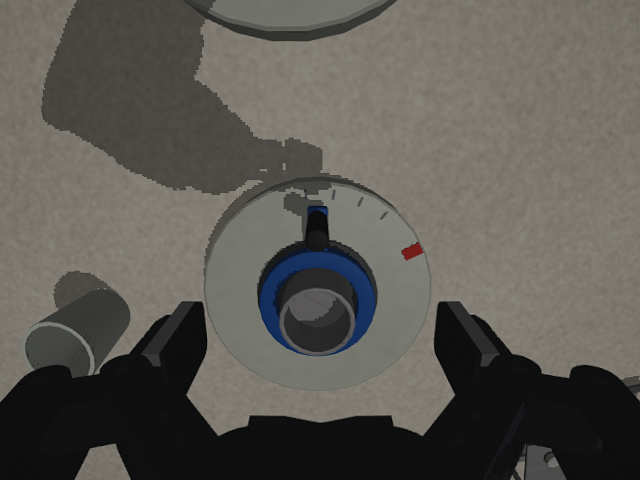

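jog_arm:
  increments:
    - [[-0.006,-0.012,0.1,0,0,0,0],[0,0,0.1,0,0,0,0],[0,0,0.1,0,0,0,0],[0,0,0.08,0,0,0,0],[0,0,0,0,0,0,0],[0,0,0,0,0,0,255],[0,0,0,0,0,0,255],[0,0,0,0,0,0,255],[0,0,0,0,0,0,255],[0,0,0,0,0,0,255],[0,0,0,0,0,0,255],[0,0,0,0,0,0,255],[0,0,0,0,0,0,255]]
  force: 25

```text
clock: 5.8
tcp_pos: [0.5104, -0.227, 0.065]
orientation: [0.0, 0.008, 1.0, -0.0]
wrist_force: [-0.3, -0.1, 3.4]
finger_gap: -0.0001
grip_force: 1.3
```

Run:
```python
from h import *
c=cam('wrist');d=cam('side')
a=c['pixels'][150:450,150:490];b=cv2.resize(d['pixels'][240:360,280:440],(400,300))
cv2.imwrite('pics/m4.png',np.hstack([a,b])[:,:,::-1])
for n in('wrist','side','top'):
  for q in spotter.landmark_of('collar_handle',n): print(n,q['uv'],q['conf'])
```

```text
wrist [322.8, 284.1] 0.91
side [145.5, 284.5] 0.91
side [336.9, 289.3] 0.84
```

View pics/m4.png

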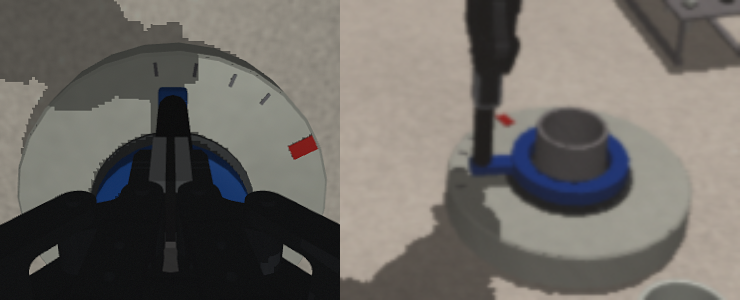

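Run:
```python
from h import *
c=cam('wrist'); s=env.get_state(); print(s['tcp_pos'],s['finger_gap'],s['wrist_force'],s['grip_force'])
print('tcp',proj(c,s['tcp_pos']),'arm tip',onz(c,(322,238),.048),'arm/handle foot',onz(c,(322,247),.048),'lm',onz(c,(322.8,284.1),.082))
for x in (.49,.495,.5,.505,.51): print(x,proj(c,(x,-.227,.048)),proj(c,(x,-.227,.104)))
for q in spotter.cut_out('collar_handle','wrist')[:1]:
  ys,xs=np.nonzero(q['region']);print(xs.min(),xs.max(),ys.min(),ys.max())
m=c['pixels'][235:320,310:336].max(2); print(m[::4,::3])
```

```text
[ 0.51037256 -0.22696849  0.06499184] 0.00017662865074935115 [-0.75446777 -0.06491428  3.56084104] 2.000147458165884
tcp [322.42760664 270.27514382] arm tip [ 0.49867304 -0.22693489  0.048     ] arm/handle foot [ 0.50366735 -0.22701328  0.048     ] lm [ 0.51054721 -0.22688165  0.082     ]
0.49 [321.61473895 222.08625578] [322.01171282 257.29340243]
0.495 [321.76668633 231.3066995 ] [322.21261072 269.4302882 ]
0.5 [321.91645518 240.4045318 ] [322.40936893 281.33185494]
0.505 [322.06405311 249.37982696] [322.60202485 292.99958302]
0.51 [322.20948947 258.23278212] [322.7906203  304.43525749]
246 396 237 352
[[ 81  81  81  81  80  81  81  80 114]
 [ 48  50  50  51  49  50  50  49  46]
 [ 59  62  61  61  62  62  61  61  61]
 [ 60  63  13  12  12  12  12  48  61]
 [ 47  13  13  15  14  12  13  14  39]
 [ 13  14  13  14  14  13  16  12  13]
 [ 12  16  15  14  15  13  15  14  16]
 [ 13  15  14  14  14  14  15  13  14]
 [ 14  16  15  12  15  14  15  14  14]
 [ 15  15  14  14  14  16  13  13  13]
 [ 14  14  15  13  14  13  15  14  14]
 [ 15  14  15  14  14  15  14  14  14]
 [ 15  15  13  14  15  13  14  13  16]
 [ 43  42  29  17  17  38  43  43  43]
 [ 50  50  34  14  15  48  51  51  51]
 [ 51  51  27  16  16  43  51  51  51]
 [ 50  50  27  16  17  42  50  51  50]
 [ 51  51  20  15  13  42  51  51  51]
 [ 50  52  19  16  15  39  50  50  51]
 [ 50  49  20  16  17  39  51  50  50]
 [ 51  51  14  14  17  38  51  51  51]
 [ 50  50  14  16  16  37  51  50  50]]
```

jog_arm:
  increments:
    - [[0,0,0,0,0,0,130],[0,0,0,0,0,0,130],[0,0,0,0,0,0,130],[0,0,0,0,0,0,130],[0,0,0,0,0,0,130]]

```text
clock: 6.65
tcp_pos: [0.51, -0.2266, 0.0644]
orientation: [-0.0, 0.008, 1.0, 0.0]
wrist_force: [-1.1, 0.6, 0.0]
finger_gap: 0.0418
grip_force: 0.0
```

Run:
```python
from h import *
c=cam('wrist');d=cam('top');e=cam('side')
a=c['pixels'][180:400,220:420]
b=cv2.resize(d['pixels'][190:270,390:460],(260,300));f=cv2.resize(e['pixels'][240:340,290:390],(300,300))
a=cv2.convertScaleAbs(cv2.resize(a,(240,264)),alpha=2.5); a=cv2.copyMakeBorder(a,0,36,0,0,0)
cv2.imwrite('pics/m5.png',np.hstack([a,b,f])[:,:,::-1])
```

```text
(no output)
```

View pics/m5.png

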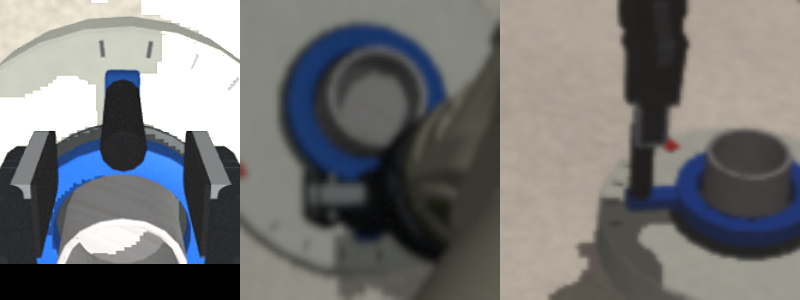

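Run:
```python
from h import *
e=cam('side')
def ony(c,uv,y):
    r=ray(c,uv); return c['P']+r*(y-c['P'][1])/r[1]
print('htop',proj(e,(.51,-.227,.104)),'hfoot',proj(e,(.51,-.227,.048)),'tcp L/R finger',proj(e,(.51,-.25,.065)),proj(e,(.51,-.2,.065)))
print('tip seen near', ony(e,(340.7,288),-.25))
a=cv2.resize(e['pixels'][230:320,295:385],(540,540),interpolation=2)
cv2.imwrite('pics/s6.png',cv2.convertScaleAbs(a[:,:,::-1],alpha=2))
```

```text
htop [338.3750163  280.50531339] hfoot [337.31800403 303.54327311] tcp L/R finger [339.33141458 303.71917685] [335.72808518 288.80897736]
tip seen near [ 0.51117937 -0.25        0.10234545]
```

View pics/s6.png

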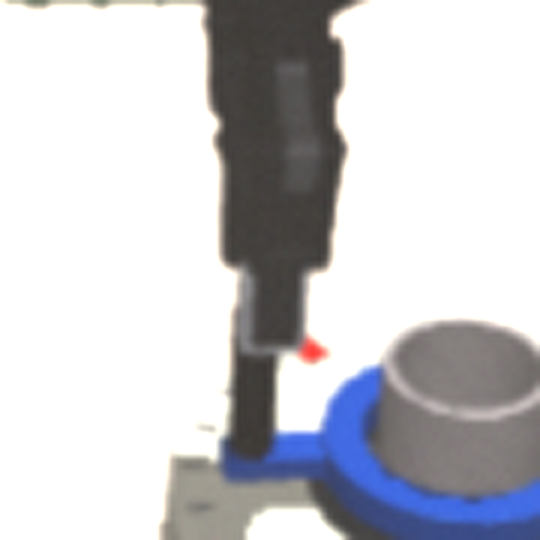

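The side crop shows the fingertips ending near (340,288), about z = 0.10. The commanded TCP was 0.065, so the fingers end roughly 38 mm short of the reported TCP and closed above the handle. I'll lower by 40 mm and grip.

jog_arm:
  increments:
    - [[0,0,0.04,0,0,0,130],[0,0,0.04,0,0,0,130],[0,0,0.04,0,0,0,130],[0,0,0.04,0,0,0,130],[0,0,0,0,0,0,130],[0,0,0,0,0,0,255],[0,0,0,0,0,0,255],[0,0,0,0,0,0,255],[0,0,0,0,0,0,255],[0,0,0,0,0,0,255]]
  force: 25

```text
clock: 7.85
tcp_pos: [0.5104, -0.2269, 0.025]
orientation: [0.0, 0.008, 1.0, -0.0]
wrist_force: [-0.2, 0.8, -0.4]
finger_gap: 0.0151
grip_force: 25.0
```

jog_arm:
  increments:
    - [[-0.0021,0.0351,0,0,0,0.0389,255],[-0.0021,0.0351,0,0,0,0.0389,255],[-0.0021,0.0351,0,0,0,0.0389,255],[-0.0021,0.0351,0,0,0,0.0389,255],[-0.0021,0.0351,0,0,0,0.0389,255],[-0.0021,0.0351,0,0,0,0.0389,255],[-0.0021,0.0351,0,0,0,0.0389,255],[-0.0021,0.0351,0,0,0,0.0389,255],[-0.0021,0.0351,0,0,0,0.0389,255],[0,0,0,0,0,0,255],[0,0,0,0,0,0,255]]

```text
clock: 8.95
tcp_pos: [0.5504, -0.1634, 0.025]
orientation: [0.0, 0.529, 0.849, -0.0]
wrist_force: [-0.6, -0.1, 0.2]
finger_gap: 0.0152
grip_force: 25.2
```

Run:
```python
from h import *
c=cam('wrist')
s=env.get_state();t=np.array(s['tcp_pos']);print(t,s['finger_gap'])
hsv=cv2.cvtColor(c['pixels'],cv2.COLOR_RGB2HSV)
m=cv2.inRange(hsv,(0,150,60),(6,255,255))|cv2.inRange(hsv,(174,150,60),(180,255,255))
ys,xs=np.nonzero(m); k=onz(c,(np.median(xs),np.median(ys)),.03); print('mark',len(xs),np.median(xs),np.median(ys),k)
for q in spotter.landmark_of('lock_mark','wrist')[:2]: print(q, onz(c,q['uv'],.03))
ax=np.array([.5815,-.228]); f=lambda p:np.degrees(np.arctan2(*(p[:2]-ax)[::-1]))
print('ang mark',f(k),'ang tool',f(t)); save(c,'w7.png',(200,150,450,400),2)
```

```text
[ 0.55040437 -0.16346758  0.02499321] 0.015457142750859123
mark 663 318.0 239.0 [ 0.54225892 -0.14829976  0.03      ]
{'uv': [319.3, 240.3], 'conf': 0.93} [ 0.54308958 -0.14860359  0.03      ]
ang mark 116.2137153344385 ang tool 115.72758749852765
```

View pics/w7.png

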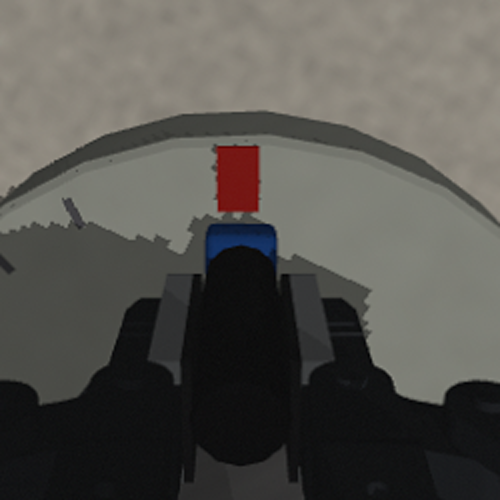

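The collar's handle is aligned with the red mark: arm tip at (320,270), mark at (319,240). Next I release, lift and go to the tray.

jog_arm:
  increments:
    - [[0,0,0,0,0,0,130],[0,0,0,0,0,0,130],[0,0,0,0,0,0,130],[0,0,0,0,0,0,130],[0,0,-0.16,0,0,0,130],[0,0,-0.16,0,0,0,130],[0,0,-0.16,0,0,0,130],[0,0,-0.16,0,0,0,130],[0,0,-0.08,0,0,0,130],[0.14,0.057,0,0,0,0,0],[0.14,0.057,0,0,0,0,0],[0.14,0.057,0,0,0,0,0],[0.14,0.057,0,0,0,0,0],[0.14,0.057,0,0,0,0,0],[0.14,0.057,0,0,0,0,0],[0.14,0.057,0,0,0,0,0],[0.14,0.057,0,0,0,0,0],[0.14,0.057,0,0,0,0,0],[0.14,0.057,0,0,0,0,0]]

```text
clock: 10.95
tcp_pos: [0.5248, 0.2152, 0.2049]
orientation: [0.0, 0.53, 0.848, 0.0]
wrist_force: [1.6, -0.4, -0.2]
finger_gap: 0.0852
grip_force: 0.0
```

jog_arm:
  increments:
    - [[0,0,0,0,0,-0.044,0],[0,0,0,0,0,-0.044,0],[0,0,0,0,0,-0.044,0],[0,0,0,0,0,-0.044,0],[0,0,0,0,0,-0.044,0],[0,0,0,0,0,-0.044,0],[0,0,0,0,0,-0.044,0],[0,0,0,0,0,-0.044,0],[0,0,0,0,0,0,0],[0,0,0,0,0,0,0]]

```text
clock: 11.95
tcp_pos: [0.525, 0.2136, 0.2048]
orientation: [0.0, 0.007, 1.0, 0.0]
wrist_force: [-0.2, -0.9, 0.0]
finger_gap: 0.0853
grip_force: 0.0
```

Run:
```python
from h import *
c=cam('wrist'); save(c,'w8.png')
for k,z in dict(tray_grip=.042,ball_pocket=.019,ball_center=.019,tray=0).items():
    for d in spotter.landmark_of(k,'wrist')[:2]: print(k,np.round(d['uv']),round(d['conf'],2),onz(c,d['uv'],z).round(4))
hsv=cv2.cvtColor(c['pixels'],cv2.COLOR_RGB2HSV)
m=cv2.inRange(hsv,(55,80,15),(90,255,255)); k,l,st,ce=cv2.connectedComponentsWithStats(m)
i=1+np.argmax(st[1:,4]); ys,xs=np.nonzero(l==i)
P=np.float32([onz(c,(x,y),.008)[:2] for x,y in zip(xs[::3],ys[::3])]); r=cv2.minAreaRect(P); print('green',st[i],r,cv2.boxPoints(r).round(4).tolist())
m=cv2.inRange(hsv,(5,150,40),(20,255,255)); ys,xs=np.nonzero(m); print('orange',len(xs),onz(c,((xs.min()+xs.max())/2,(ys.min()+ys.max())/2),.01))
```

```text
tray_grip [321. 212.] 0.64 [0.5315 0.2131 0.042 ]
ball_pocket [317. 253.] 0.97 [0.5783 0.2082 0.019 ]
ball_center [321. 251.] 0.75 [0.5762 0.2129 0.019 ]
tray [318. 202.] 0.76 [0.5303 0.2106 0.    ]
green [ 280  124   83  151 6206] ((0.529718816280365, 0.2114168107509613), (0.07485713809728622, 0.14804881811141968), 86.38081359863281) [[0.45350000262260437, 0.17870000004768372], [0.6011999845504761, 0.16940000653266907], [0.6060000061988831, 0.24410000443458557], [0.45820000767707825, 0.2533999979496002]]
orange 4184 [0.56136981 0.33744013 0.01      ]
```

View pics/w8.png

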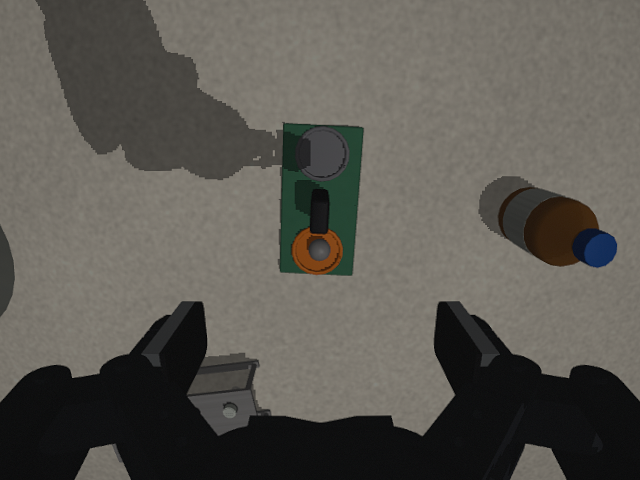

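The tray shows its grip at (319,212), the ball inside the orange pocket at (319,250), and it is yawed −3.6°. I'll align the tool, lower it and grip.

jog_arm:
  increments:
    - [[0,0,0,0,0,0.0156,100],[-0.019,-0.0076,0.12,0,0,0,100],[0,0,0.12,0,0,0,100],[0,0,0.12,0,0,0,100],[0,0,0.12,0,0,0,100],[0,0,0.12,0,0,0,100],[0,0,0.12,0,0,0,100],[0,0,0.07,0,0,0,100],[0,0,0.04,0,0,0,100],[0,0,0.04,0,0,0,100],[0,0,0,0,0,0,100],[0,0,0,0,0,0,100]]

```text
clock: 13.4
tcp_pos: [0.5303, 0.2117, -0.012]
orientation: [0.001, 0.03, 1.0, 0.0]
wrist_force: [0.5, 0.1, 0.2]
finger_gap: 0.0519
grip_force: 0.0
```

Run:
```python
from h import *
c=cam('wrist');e=cam('side')
a=c['pixels'][150:450,150:490];b=cv2.resize(e['pixels'][175:235,290:360],(350,300),interpolation=2)
cv2.imwrite('pics/m9.png',cv2.convertScaleAbs(np.hstack([a,b])[:,:,::-1],alpha=2))
s=env.get_state();print(s['tcp_pos'],s['wrist_force'],proj(e,(.53,.19,.02)),proj(e,(.53,.19,0)))
```

```text
[ 0.53066322  0.21175164 -0.0115899 ] [ 0.60697839  0.12977688 -0.22708403] [322.71278535 220.93684464] [322.55726698 227.20587528]
```

View pics/m9.png

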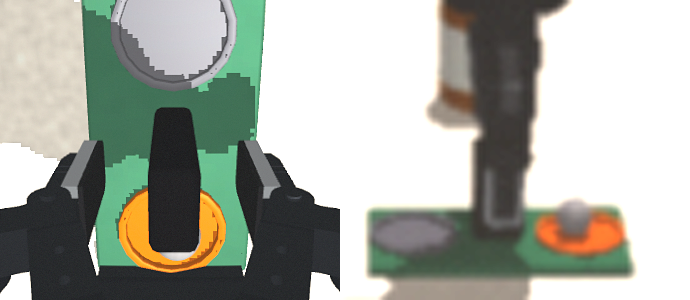

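The grip stands centred between the open fingers and the ball is in its pocket. Now I close on it.

jog_arm:
  increments:
    - [[0,0,0,0,0,0,255],[0,0,0,0,0,0,255],[0,0,0,0,0,0,255],[0,0,0,0,0,0,255],[0,0,0,0,0,0,255],[0,0,0,0,0,0,255],[0,0,0,0,0,0,255],[0,0,0,0,0,0,255]]
  force: 60

```text
clock: 14.3
tcp_pos: [0.5302, 0.2117, -0.012]
orientation: [0.001, 0.03, 1.0, 0.0]
wrist_force: [-0.4, -0.3, 6.0]
finger_gap: 0.0156
grip_force: 59.6
```

jog_arm:
  increments:
    - [[0,0,-0.01,0,0,0,255],[0,0,-0.02,0,0,0,255],[0,0,-0.03,0,0,0,255],[0,0,-0.04,0,0,0,255],[0,0,-0.04,0,0,0,255],[0,0,-0.04,0,0,0,255],[0,0,-0.04,0,0,0,255],[0,0,-0.04,0,0,0,255],[0,0,-0.04,0,0,0,255],[0,0,-0.04,0,0,0,255],[0,0,-0.04,0,0,0,255],[0,0,-0.04,0,0,0,255],[0,0,-0.04,0,0,0,255],[0,0,-0.04,0,0,0,255],[0,0,-0.03,0,0,0,255],[0,0,-0.02,0,0,0,255],[0,0,-0.01,0,0,0,255],[0,0,0,0,0,0,255],[0,0,0,0,0,0,255],[0,0,0,0,0,0,255]]

```text
clock: 16.3
tcp_pos: [0.5293, 0.2114, 0.1268]
orientation: [-0.0, 0.03, 1.0, -0.0]
wrist_force: [-0.3, -0.1, -3.7]
finger_gap: 0.0152
grip_force: 58.6
```

Run:
```python
from h import *
s=env.get_state(); t=np.array(s['tcp_pos']); Rm=q2R(s['orientation']); print(t,Rm.round(3).tolist(),s['finger_gap'],s['wrist_force'])
c=cam('side');save(c,'s10.png',(280,130,400,230),5)
for k,z in dict(tray_grip=.182,ball_pocket=.159,ball_center=.159).items():
  for n in('wrist','top'):
    if k=='tray_grip' or 1:
      cc=cam(n)
      for d in spotter.landmark_of(k,n)[:1]: print(n,k,round(d['conf'],2),onz(cc,d['uv'],z).round(4))
```

```text
[0.52931088 0.21137894 0.12679805] [[-0.998, 0.06, -0.001], [0.06, 0.998, -0.0], [0.001, -0.0, -1.0]] 0.015215483588479718 [-0.31321522 -0.05939122 -3.74281715]
top tray_grip 0.81 [0.5303 0.2112 0.182 ]
wrist ball_pocket 0.81 [0.5762 0.2085 0.159 ]
top ball_pocket 0.7 [0.5742 0.2099 0.159 ]
top ball_center 0.63 [0.5717 0.2091 0.159 ]
```

View pics/s10.png

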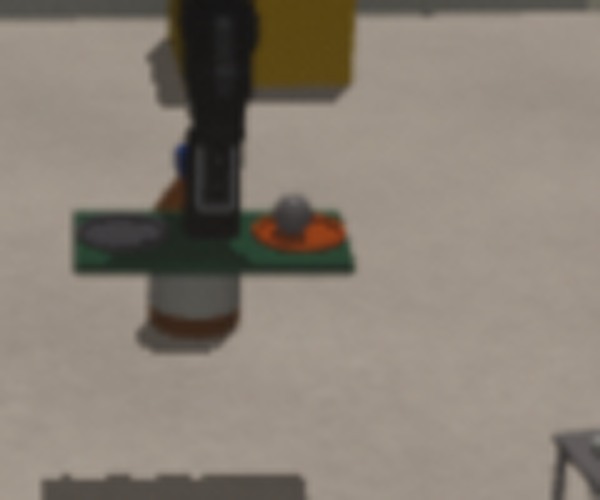

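The side view shows the tray held level, with the ball at (293,215) in the orange pocket. Next I'll carry it smoothly over the jar.

jog_arm:
  increments:
    - [[-0.0007,-0.01,0,0,0,0,255],[-0.0015,-0.02,0,0,0,0,255],[-0.0022,-0.03,0,0,0,0,255],[-0.0029,-0.04,0,0,0,0,255],[-0.0036,-0.0497,0,0,0,0,255],[-0.0036,-0.0497,0,0,0,0,255],[-0.0036,-0.0497,0,0,0,0,255],[-0.0036,-0.0497,0,0,0,0,255],[-0.0036,-0.0497,0,0,0,0,255],[-0.0036,-0.0497,0,0,0,0,255],[-0.0036,-0.0497,0,0,0,0,255],[-0.0036,-0.0497,0,0,0,0,255],[-0.0036,-0.0497,0,0,0,0,255],[-0.0036,-0.0497,0,0,0,0,255],[-0.0036,-0.0497,0,0,0,0,255],[-0.0036,-0.0497,0,0,0,0,255],[-0.0036,-0.0497,0,0,0,0,255],[-0.0036,-0.0497,0,0,0,0,255],[-0.0036,-0.0497,0,0,0,0,255]]

```text
clock: 18.85
tcp_pos: [0.5324, -0.0015, 0.1273]
orientation: [0.0, 0.03, 1.0, 0.0]
wrist_force: [0.5, -0.4, -2.7]
finger_gap: 0.0155
grip_force: 58.5
```

jog_arm:
  increments:
    - [[-0.0036,-0.0497,0,0,0,0,255],[-0.0036,-0.0497,0,0,0,0,255],[-0.0036,-0.0497,0,0,0,0,255],[-0.0036,-0.0497,0,0,0,0,255],[-0.0036,-0.0497,0,0,0,0,255],[-0.0036,-0.0497,0,0,0,0,255],[-0.0036,-0.0497,0,0,0,0,255],[-0.0036,-0.0497,0,0,0,0,255],[-0.0036,-0.0497,0,0,0,0,255],[-0.0036,-0.0497,0,0,0,0,255],[-0.0036,-0.0497,0,0,0,0,255],[-0.0036,-0.0497,0,0,0,0,255],[-0.0036,-0.0497,0,0,0,0,255],[-0.0036,-0.0497,0,0,0,0,255],[-0.0036,-0.0497,0,0,0,0,255],[-0.0036,-0.0497,0,0,0,0,255],[-0.0029,-0.04,0,0,0,0,255],[-0.0022,-0.03,0,0,0,0,255],[-0.0015,-0.02,0,0,0,0,255],[-0.0007,-0.01,0,0,0,0,255]]

```text
clock: 20.85
tcp_pos: [0.5352, -0.2252, 0.1272]
orientation: [-0.0, 0.03, 1.0, 0.0]
wrist_force: [-0.3, -0.1, -3.9]
finger_gap: 0.0154
grip_force: 58.5
```

jog_arm:
  increments:
    - [[0,0,0,0,0,0,255],[0,0,0,0,0,0,255],[0,0,0,0,0,0,255],[0,0,0,0,0,0,255],[0,0,0,0,0,0,255],[0,0,0,0,0,0,255],[0,0,0,0,0,0,255],[0,0,0,0,0,0,255],[0,0,0,0,0,0,255],[0,0,0,0,0,0,255]]

```text
clock: 21.85
tcp_pos: [0.5352, -0.2248, 0.1273]
orientation: [0.0, 0.03, 1.0, 0.0]
wrist_force: [-0.5, 0.7, -3.0]
finger_gap: 0.0151
grip_force: 58.5
```

Run:
```python
from h import *
s=env.get_state(); t=np.array(s['tcp_pos']); Rm=q2R(s['orientation']); print(t,'pocket',t-Rm[:,0]*.048,s['wrist_force'])
for n in ('top','wrist','side'):
  cc=cam(n)
  for k in ('ball_pocket','ball_center'):
    for d in spotter.landmark_of(k,n)[:1]: print(n,k,round(d['conf'],2),np.round(d['uv']),onz(cc,d['uv'],.158).round(4))
  if n=='top': T=cc['pixels'][170:270,370:480]
  if n=='side': S=cc['pixels'][220:350,310:440]
cv2.imwrite('pics/f11.png',np.hstack([cv2.resize(T,(396,360)),cv2.resize(S,(360,360))])[:,:,::-1])
```

```text
[ 0.53518708 -0.22480111  0.12725597] pocket [ 0.58310153 -0.22766563  0.12725889] [-0.54762337  0.68495101 -3.02020818]
top ball_pocket 0.89 [434. 211.] [ 0.576  -0.2249  0.158 ]
top ball_center 0.47 [434. 210.] [ 0.5791 -0.2246  0.158 ]
wrist ball_pocket 0.66 [322. 393.] [ 0.5837 -0.228   0.158 ]
side ball_pocket 0.86 [376. 254.] [ 0.5818 -0.2233  0.158 ]
side ball_center 0.46 [378. 257.] [ 0.5834 -0.2344  0.158 ]
```

View pics/f11.png

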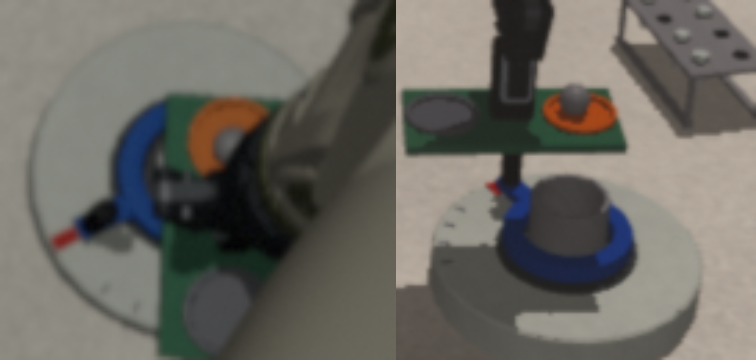

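The pocket is over the jar axis at about (0.583, −0.228, 0.158), the tray is level, the ball is in its pocket at (575,100) in the side crop, and the collar handle is on its mark. I'm handing in.

```bash
python3 -c "
from workcell import ticket
print(ticket.hand_in())"
```

```text
the job is handed in; nothing more can be done
None
```

I turned the collar to its red mark, then lifted the tray level with the ball in its orange pocket and held it about 8 cm above the jar's mouth; I handed the job in at about 22 s, and no verdict was returned.

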